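Open the ink filler of a label printer

TASK

Push the label printer's splash guard along its track until it clicks home at the far end, then twist the filler cap loose, lift it off and finish with it still held in the gripper, about ten centimetres above its neck. Some of these printers have an ordinary thread and some a reversed one, and nothing on the outside shows which: try one way, and if the cap stops after a few degrees turn it the other way. Leave the other things on the desk where they are.

Things in the scene. Friction and masses are not known exactly. Their poses are not given: they have to be found in the camera images.
- printer: grey desktop label printer, fixed to the desk, 175 (x) x 250 (y) mm; origin under its body, x points to its back, y along the guard's track. Flat deck 40 mm above the desk from x = -75 to +45 mm; behind it (x = +45 to +100 mm) a rear housing 75 mm high.
- neck (a point): centre of the filler neck on the printer's deck (printer frame -25, -60, 40 mm), axes as the printer's. The cap stands over it; the plain neck post itself is only 21 mm high.
- guard (a joint): travel in m of the white splash guard along the printer's +y: 0 = over the cap, 0.110 = end stop; starts at 0 to 0.02. Sliding takes 1.5 N; from 0.0945 a sprung detent resists with about 7 N up to its crest at 0.1035, past which it snaps the guard on to 0.110 and keeps it there. Stopped short of the crest, it springs back
- guard_rib (a point): centre of the top edge of the thumb rib on the guard, 121 mm above the desk, axes as the printer's. The rib is 50 mm (x) x 10 mm (y), 23 mm high, on the guard's roof. The guard is a tunnel, 74 mm (x) x 64 mm (y), open at both y ends, roof top 58 mm above the deck. Fully home, its near end is 78 mm from the cap's axis
- cap: black round filler cap, loose part of about 70 g, 48 mm diameter; origin at the centre of its underside, z up. On its round body, 25.5 mm high, stands a flat grip wing 46 mm long (along the cap's x) and 13 mm thick (y), up to 50 mm above the origin. At the start it is locked, its underside on the deck, centred on the neck, its wing within 0.05 rad of the printer's x
- cap_wing (a point): centre of the wing's top edge, 50 mm above the cap's underside. The cap is a twist-lock: from locked, one way it stops after 0.14 rad (0.19 at most); the other way it turns freely, is free to lift straight off at 1.22 rad (give or take 0.12) and stops at 1.32. Which way differs from printer to printer and cannot be seen. Locked, it has 1.5 mm of vertical play: do not pull hard
- stapler: grey stapler, 130 x 34 x 48 mm, loose bystander; origin at the centre of its underside
- glue_stick: standing glue stick, 24 mm diameter, 92 mm high, loose bystander; origin at the centre of its underside
- eraser: eraser in a sleeve, 21 x 52 x 12 mm, loose bystander; origin at the centre of its underside
- usb_stick: black memory stick, 18 x 48 x 8 mm, loose bystander; origin at the centre of its underside

How it is judged:
By the outcome, as a careful person would: the job done as asked, in the order asked, and still so for the second after the job is handed in, while the arm keeps its last pose, push and grip.
It also fails if it takes over 58 s, if anything falls off the work surface, if the arm or the gripper's body presses on something with over 40 N, if the wrist force passes 120 N, or if a joint passes its speed limit or range.

ROBOT

A 7-joint arm with a two-finger parallel gripper is mounted at the origin on the work surface; the furniture and walls round the work are solid. World frame = base frame: x ahead of the robot, y to its left, z up, the work surface at z = 0. Lengths are in m, angles in rad, forces in N, time in s.
With the tool pointing down it reaches from about 0.35 to 0.9 m from the base axis. Payload 8.1 kg.
Tool frame: the origin (TCP) lies at the very end of the fingers, on their centre line; the grasp point (between the pads) lies 19 mm behind it; z points along the fingers, y is the line along which they close (so a half turn about z gives the same grasp; the last joint's range is limited). The gripper opens to 92 mm and grips with 3 to 60 N. Pads are 19 mm wide; open, the fingers measure 130 mm over their backs; the gripper's body (75 mm by 190 mm) begins 47 mm behind the grasp point.
Start: joints at [1.138, 0.434, 0.025, 1.573, -0.012, 1.134, -0.075], TCP at [0.202, -0.591, 0.201] pointing down, gripper open.
Joint ranges: [-2.62, 2.62], [-0.44, 2.09], [-1.27, 1.32], [0.08, 2.57], [-1.32, 4.46], [0.12, 2], [-2.74, 2.74]. Speed limits (rad/s): [2.22, 2.22, 3.01, 3.01, 3.14, 3.14, 3.14].

INTERFACE

Orientations are given as a rotation vector (axis times angle).
In Python, from cell import readout, cams, job gives the robot as it stands.
- The arm moves only by the tool drive_tool, never from a script. Its argument "commands" is a list of rows, each a list of 3 entries, a list of its own where there are three numbers: the turn, a rotation vector about the tool's x, y, z in rad, then the shift along the tool's x, y, z in cm, then the gripper's target within -1 to 1 (fully open at 1, half-way at 0, shut at -1). A call has 1 to 20 rows; each row is the pose to reach, as a shift and turn from the pose commanded when the call began, along the tool's axes at that moment; what a row does not reach only later rows make up. A row lasts 1/12 s, in which the tool goes at most 41.7 mm and 7.16 degrees, less where a joint would pass 70% of its speed; a pose out of reach is approached as far as the arm can. A call with a gripper value outside its range is refused whole. The fingers move at their own pace and stop on an object; "newtons" is the grip in N (left out, the last holds). Time passes only in rows, so rows that repeat a pose let the fingers close. It gives the time, the measured TCP pose, the force, the opening and the grip force at its end, in the units of the state.
- readout.observe(): the state, without advancing time (a new reading comes with each control period).
- cams.get_image(name): name is "scene" or "top" or "wrist"; returns the picture (420x560x3 uint8, blue, green, red); there is no depth.
- cams.camera_info(name): a dict with "camera_matrix" (3x3 intrinsics, pixels), "R" (3x3) and "t" (3): a world point X has camera coordinates R X + t. Camera axes: x right, y down, z forward; pixel columns grow to the right and rows downward; lengths in m; the calibration is good to about 2 mm. A picture is of the moment at which its call begins: read the wrist's pose just before it. camera_info takes no time and is no camera call; for the wrist camera it gives the pose at the moment of the call.
- job.sign_off(): hands the job in; it is judged then, once.
The state is a dict: "clock": time; "joints": joint angles; "dq": joint speeds; "joint_efforts": joint torques, N m; "position": TCP position; "ee_rot": TCP orientation; "force": force on the tool from outside, world axes, zero at the start; "ft_torque": the same for the moment, N m; "width": opening from 0.0 (shut) to 1.0 (fully open); "gripper_force": force on a finger pad.
Only numpy, scipy, OpenCV 4.12 (cv2) and the standard library are available. Lean on these libraries where they do the work, as an engineer would, in place of code of your own. Each camera call takes 0.05 s, during which the arm holds its last target. There are 200 camera calls.

## Working session

There is one attempt and no reset: what is moved stays moved. The work goes in short steps, Python scripts to look and compute and a tool call to move; the robot and the scene stay as the last step left them, time stands still between calls to the robot, and variables do not carry over. Pictures are saved under pics/ and viewed, at most 10 in all, crops included, and the job is handed in when it is done.

Besides the shell and the picture viewer there is one more tool, called after "Call:" as name(argument=value, ...) on one line, values as JSON. drive_tool: Moves the arm, as the interface text tells. Its arguments: {"type":"object","properties":{"commands":{"type":"array"},"newtons":{"type":"number"}},"required":["commands"]}

```bash
mkdir -p pics; python3 - <<'E'
from cell import readout,cams
import cv2,numpy as np
s=readout.observe()
for k,v in s.items(): print(k,np.round(v,3))
a=cams.get_image("scene");b=cams.get_image("top")
cv2.imwrite("pics/s0.png",a);cv2.imwrite("pics/t0.png",b)
for n in("scene","top","wrist"):
    c=cams.camera_info(n);print(n,np.round(c["camera_matrix"],1).tolist(),np.round(c["R"],3).tolist(),np.round(c["t"],3).tolist())
E
```

```text
clock 0.0
joints [ 1.138  0.435  0.025  1.574 -0.012  1.134 -0.075]
dq [ 0.001 -0.001  0.     0.     0.     0.001 -0.   ]
joint_efforts [-0.0000e+00 -6.6784e+01  9.8500e-01 -3.1446e+01 -6.1000e-02  4.3000e-02
  0.0000e+00]
position [ 0.202 -0.591  0.2  ]
ee_rot [-3.098e+00 -5.150e-01  1.000e-03]
force [ 0.039 -0.087  0.244]
ft_torque [-0.038  0.015 -0.014]
gripper_force 0.0
width 0.998
scene [[512.0, 0.0, 285.3], [0.0, 512.0, 206.1], [0.0, 0.0, 1.0]] [[0.933, -0.36, 0.015], [-0.276, -0.741, -0.612], [0.231, 0.567, -0.791]] [-0.593, 0.182, 1.223]
top [[469.2, 0.0, 279.2], [0.0, 469.2, 207.7], [0.0, 0.0, 1.0]] [[-0.021, -1.0, 0.002], [-0.998, 0.021, -0.066], [0.066, -0.003, -0.998]] [-0.093, 0.61, 1.174]
wrist [[374.3, 0.0, 274.9], [0.0, 374.3, 202.2], [0.0, 0.0, 1.0]] [[0.324, -0.946, -0.001], [-0.914, -0.313, 0.258], [-0.244, -0.083, -0.966]] [-0.622, -0.032, 0.39]
```

View pics/t0.png

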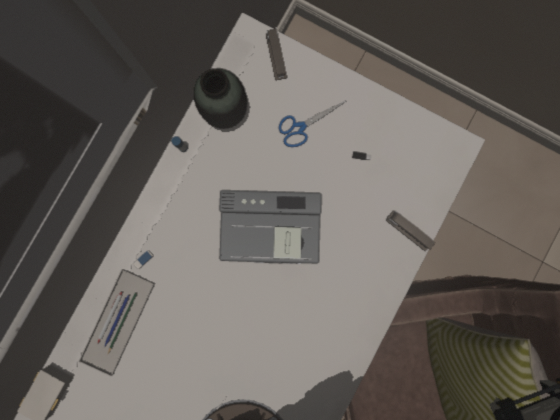

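View pics/s0.png

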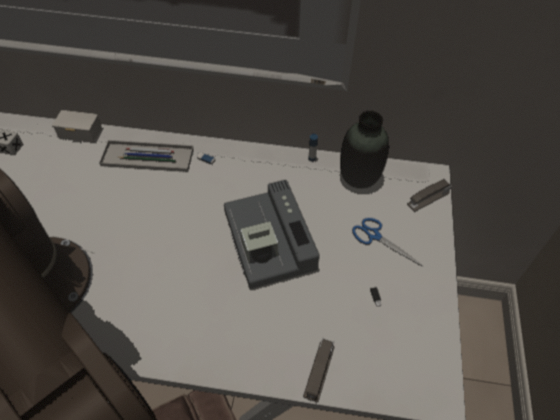

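The top view shows the printer at cols 219–322, rows 190–263, with its housing up (world +x). The guard is at about (288,242), the rib on its roof runs along x, and the track runs left (world +y). I'll zoom in to measure it.

```bash
cat > h.py <<'E'
import numpy as np,cv2
from cell import readout,cams
def ray(n,px,z,c=None):
    c=c or cams.camera_info(n)
    R=np.array(c["R"]);t=np.array(c["t"]);K=np.array(c["camera_matrix"])
    o=-R.T@t;d=R.T@np.linalg.solve(K,[px[0],px[1],1.])
    return o+d*(z-o[2])/d[2]
def proj(n,X,c=None):
    c=c or cams.camera_info(n)
    p=np.array(c["camera_matrix"])@(np.array(c["R"])@np.array(X)+np.array(c["t"]));return p[:2]/p[2]
E
python3 - <<'E'
from h import *
b=cv2.imread("pics/t0.png")
c=cv2.resize(b[180:275,205:335],None,fx=6,fy=6,interpolation=cv2.INTER_CUBIC)
c=cv2.convertScaleAbs(c,alpha=1.6)
cv2.imwrite("pics/t0c.png",c)
g=cv2.cvtColor(b,cv2.COLOR_BGR2GRAY)
print(g[240,210:330:4],g[185:270:3,240])
# dark body
m=((g<110)*255).astype(np.uint8)
for cc in cv2.findContours(m,0,2)[0]:
    if cv2.contourArea(cc)>1000:
        r=cv2.minAreaRect(cc)
        if abs(r[0][0]-270)<30 and abs(r[0][1]-226)<25: print(r,cv2.boxPoints(r))
m=((g>135)*255).astype(np.uint8);m2=np.zeros_like(m);m2[215:260,265:310]=m[215:260,265:310]
for cc in cv2.findContours(m2,0,2)[0]:
    if cv2.contourArea(cc)>100: r=cv2.minAreaRect(cc);print("guard",r,ray("top",r[0],.098))
E
```

```text
[150 150 148 101 101 102 102 101 101 102 102 101 101 100 102 101 126 157
 157 148 142 156 157  59 101 102 102  90 149 150] [149 150  86  97  96  99 100 100 101  66  99  99  99 103 107  99 100 100
 102 102 102 102 104 104 116  88 149 149 149]
((269.41461181640625, 226.6598663330078), (101.9627685546875, 72.13581848144531), 1.5481576919555664) [[217.47739 261.33722]
 [219.4263  189.22775]
 [321.35184 191.98251]
 [319.40292 264.09198]]
guard ((287.0, 242.5), (31.0, 26.0), 90.0) [ 0.51984938 -0.12210589  0.098     ]
```

View pics/t0c.png

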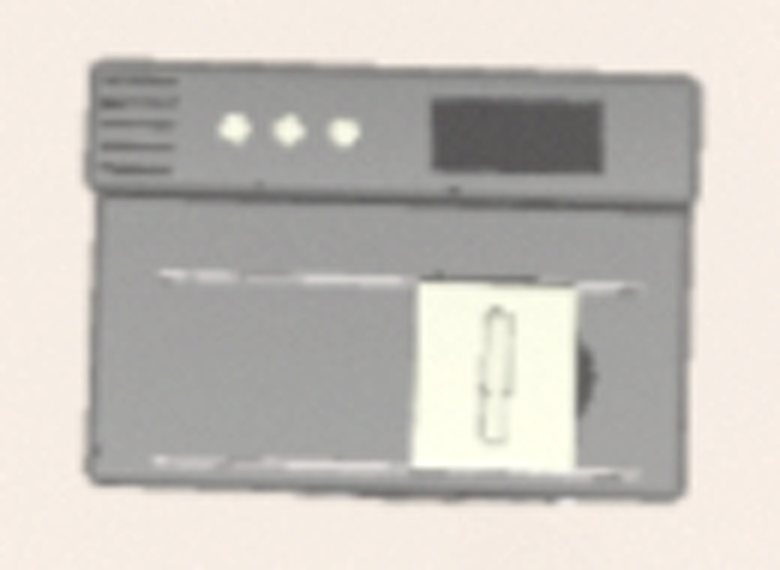

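The crop shows the guard roof at crop x 413–577, with the rib centred at about (497,375), which is full-image (287.8,242.5). The cap is just visible to the right of the guard. The deck's front edge runs from (90,483) to (685,497).

```bash
python3 - <<'E'
from h import *
P=lambda x,y,z:ray("top",((x+.5)/6-.5+205,(y+.5)/6-.5+180),z)
A=P(90,483,.04);B=P(685,497,.04);C=P(92,62,.075);D=P(700,78,.075)
print(A,B,C,D)
for u in (A-B,C-D): print(np.linalg.norm(u),np.arctan2(-u[0],u[1]))
yaw=np.mean([np.arctan2(-u[0],u[1]) for u in (A-B,C-D)])
ex=np.array([np.cos(yaw),np.sin(yaw)]);ey=np.array([-ex[1],ex[0]])
f=(A+B)[:2]/2;r=(C+D)[:2]/2
print("origin from front",f+.075*ex,"rear",r-.1*ex)
O=(f+.075*ex+r-.1*ex)/2
rib=P(497,375,.121)[:2]
ro=[P(*q,.098)[:2] for q in((418,282),(577,290),(413,467),(575,470))]
print("rib",rib,"roofc",np.mean(ro,0))
print("O",O,"yaw",yaw,"neck",O-.025*ex-.06*ey,"rib in printer",(rib-O)@ex,(rib-O)@ey, "roof",(np.mean(ro,0)-O)@ex,(np.mean(ro,0)-O)@ey)
R=cv2.Rodrigues(np.array(readout.observe()["ee_rot"]))[0];print(R)
E
```

```text
[0.47938806 0.04522018 0.04      ] [ 0.46839738 -0.20090207  0.04      ] [0.65070421 0.03785249 0.075     ] [ 0.63901296 -0.20854827  0.075     ]
0.24636751524231235 -0.04462570337344068
0.24667796446257093 -0.047412546696064685
origin from front [ 0.54881332 -0.08129116] rear [ 0.54496446 -0.0807476 ]
rib [ 0.52097537 -0.12267608] roofc [ 0.52001435 -0.12260377]
O [ 0.54688889 -0.08101938] yaw -0.04601912503475268 neck [ 0.51915518 -0.13980579] rib in printer -0.023969759519676122 -0.042804696866197936 roof -0.024933080370580216 -0.04277666760804829
[[ 9.46131457e-01  3.23782250e-01 -5.65774888e-04]
 [ 3.23782723e-01 -9.46130587e-01  1.28840750e-03]
 [-1.18133446e-04 -1.40219100e-03 -9.99999010e-01]]
```

Call:
drive_tool(commands=[[[0,0,0.1],[10,-6.8,0],-1],[[0,0,0.376],[43.4,-29.4,0],-1],[[0,0,0.376],[43.4,-29.4,0],-1],[[0,0,0.376],[43.4,-29.4,0],-1],[[0,0,0.376],[43.4,-29.4,0],-1],[[0,0,0.376],[43.4,-29.4,0],-1],[[0,0,0.376],[43.4,-29.4,0],-1],[[0,0,0.376],[43.4,-29.4,0],-1],[[0,0,0.376],[43.4,-29.4,0],-1],[[0,0,0.376],[43.4,-29.4,0],-1],[[0,0,0.376],[43.4,-29.4,0],-1],[[0,0,0.376],[43.4,-29.4,0],-1],[[0,0,0.376],[43.4,-29.4,0],-1],[[0,0,0.376],[43.4,-29.4,0],-1],[[0,0,0.376],[43.4,-29.4,0],-1],[[0,0,0.376],[43.4,-29.4,0],-1],[[0,0,0.376],[43.4,-29.4,0],-1],[[0,0,0.376],[43.4,-29.4,0],-1],[[0,0,0.376],[43.4,-29.4,0],-1],[[0,0,0.376],[43.4,-29.4,0],-1]], newtons=20)

```text
clock: 1.77
position: [0.5174, -0.1735, 0.2012]
ee_rot: [3.14, -0.075, 0.0]
force: [-0.5, 0.5, -0.3]
width: 0.006
gripper_force: 0.0
```

```bash
python3 - <<'E'
from h import *
print(np.round(readout.observe()["joints"],2))
w=cams.get_image("wrist");cv2.imwrite("pics/w1.png",w)
print(proj("wrist",(0.521,-.1227,.121)),proj("wrist",(0.5191,-.1398,.09)))
E
```

```text
[ 0.32  0.31 -0.12  1.76  0.04  1.07 -1.43]
[208.27252971 198.67970985] [236.07818755 190.46706037]
```

View pics/w1.png

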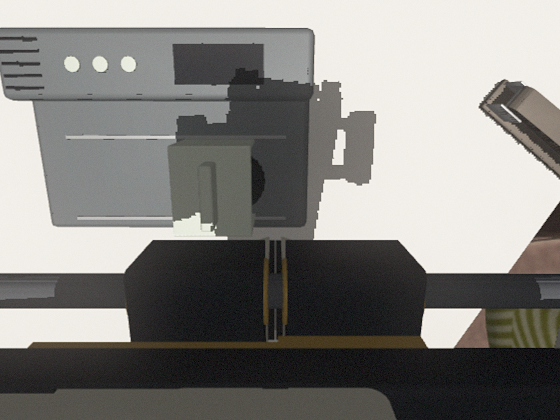

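The wrist view agrees with the estimate: the rib top is at about (207,195), predicted (208,199). Next I descend on the rib's near side and push.

Call:
drive_tool(commands=[[[0,0,0],[0,0,3],-1],[[0,0,0],[0,0,6],-1],[[0,0,0],[0,0,8],-1],[[0,0,0],[0,0,9.3],-1],[[0,0,0],[0,0,9.3],-1],[[0,0,0],[0,-1,9.3],-1],[[0,0,0],[0,-2,9.3],-1],[[0,0,0],[0,-3,9.3],-1],[[0,0,0],[0,-4,9.3],-1],[[0,0,0],[0,-5,9.3],-1],[[0,0,0],[0,-6,9.3],-1],[[0,0,0],[0,-7,9.3],-1],[[0,0,0],[0,-7.5,9.3],-1],[[0,0,0],[0,-8,9.3],-1],[[0,0,0],[0,-8.5,9.3],-1],[[0,0,0],[0,-9,9.3],-1],[[0,0,0],[0,-9,9.3],-1],[[0,0,0],[0,-9,9.3],-1]])

```text
clock: 3.32
position: [0.522, -0.0827, 0.1081]
ee_rot: [3.141, -0.072, -0.0]
force: [0.5, 0.3, -0.4]
width: 0.004
gripper_force: 0.0
```

```bash
cat >> h.py <<'E'
O=np.array([.5469,-.0810]);yaw=-.046
ex=np.array([np.cos(yaw),np.sin(yaw)]);ey=np.array([-ex[1],ex[0]])
def toP(p): d=np.array(p[:2])-O;return np.round([d@ex,d@ey],4)
E
python3 - <<'E'
from h import *
s=readout.observe();print(toP(s["position"]),s["position"],s["force"])
a=cams.get_image("scene")
c=cv2.resize(a[160:300,200:340],None,fx=4,fy=4,interpolation=cv2.INTER_CUBIC)
cv2.imwrite("pics/s1.png",cv2.convertScaleAbs(c,alpha=1.5))
E
```

```text
[-0.0248 -0.0029] [ 0.52199614 -0.08272797  0.10809818] [ 0.50937585  0.26573677 -0.35581581]
```

View pics/s1.png

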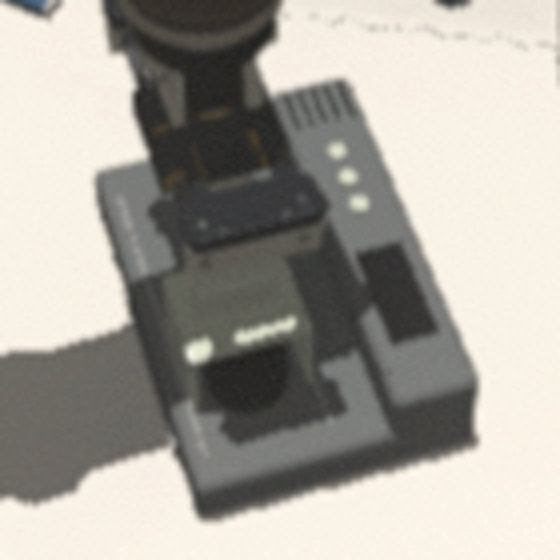

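The guard has moved along with the fingers and the cap is coming into view at about (245,375). I'll keep pushing.

Call:
drive_tool(commands=[[[0,0,0],[0,-0.4,0],-1],[[0,0,0],[0,-0.8,0],-1],[[0,0,0],[0,-1.2,0],-1],[[0,0,0],[0,-1.5,0],-1],[[0,0,0],[0,-1.7,0],-1],[[0,0,0],[0,-1.7,0],-1]])

```text
clock: 3.87
position: [0.5228, -0.065, 0.1081]
ee_rot: [-3.141, 0.071, -0.0]
force: [0.4, 0.2, -0.0]
width: 0.003
gripper_force: 0.0
```

Call:
drive_tool(commands=[[[0,0,0],[0,-0.3,0],-1],[[0,0,0],[0,-0.6,0],-1],[[0,0,0],[0,-0.9,0],-1],[[0,0,0],[0,-1.1,0],-1],[[0,0,0],[0,-1.1,0],-1]])

```text
clock: 4.28
position: [0.5233, -0.0541, 0.1081]
ee_rot: [-3.141, 0.071, -0.0]
force: [-0.1, 0.4, -0.3]
width: 0.004
gripper_force: 0.0
```

```bash
python3 - <<'E'
from h import *
s=readout.observe();print(toP(s["position"]),s["force"])
w=cams.get_image("wrist");cv2.imwrite("pics/w2.png",cv2.convertScaleAbs(w,alpha=1.5))
for y in (.02,.03,.04,.05,.06): print(y,proj("wrist",[*(O-.025*ex+y*ey),.121]))
E
```

```text
[-0.0248  0.0258] [-0.14896855  0.38018638 -0.33675734]
0.02 [290.4671032  248.44445948]
0.03 [270.04919282 248.44187211]
0.04 [249.62870308 248.43928441]
0.05 [229.20563348 248.43669638]
0.06 [208.77998353 248.43410803]
```

View pics/w2.png

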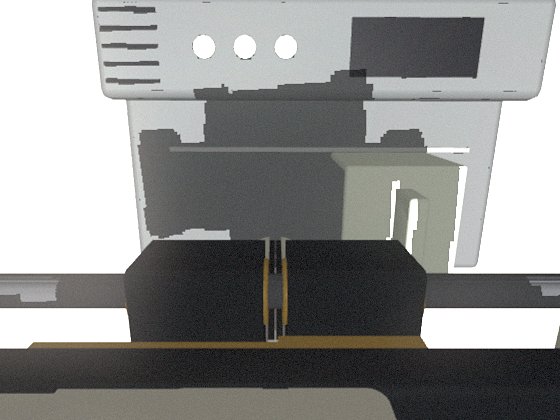

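The guard has not moved. The rib is still at about col 412, which is printer y ≈ -0.04, so the fingers passed it without engaging. I'll go back up, straddle the rib and grip it instead; the opening will then confirm contact.

Call:
drive_tool(commands=[[[0,0,0],[0,0,-3],0],[[0,0,0],[0,0,-5],0],[[0,0,0],[0,2,-5],0],[[0,0,0],[0,4,-5],0],[[0,0,0],[0,6,-5],0],[[0,0,0],[0,6.8,-5],0],[[0,0,0],[0,6.8,-5],0],[[0,0,0],[0,6.8,-5],0],[[0,0,0],[0,6.8,-5],0],[[0,0,0],[0,6.8,-4],0],[[0,0,0],[0,6.8,-3],0],[[0,0,0],[0,6.8,-2],0],[[0,0,0],[0,6.8,-1],0],[[0,0,0],[0,6.8,-0.4],0],[[0,0,0],[0,6.8,-0.4],0],[[0,0,0],[0,6.8,-0.4],0]])

```text
clock: 5.67
position: [0.5198, -0.1226, 0.1115]
ee_rot: [-3.141, 0.073, 0.002]
force: [0.8, 0.3, 0.0]
width: 0.498
gripper_force: 0.0
```

Call:
drive_tool(commands=[[[0,0,0],[0,0,0.4],-1],[[0,0,0],[0,0,0.4],-1],[[0,0,0],[0,0,0.4],-1],[[0,0,0],[0,0,0.4],-1],[[0,0,0],[0,0,0.4],-1],[[0,0,0],[0,0,0.4],-1],[[0,0,0],[0,0,0.4],-1],[[0,0,0],[0,0,0.4],-1]], newtons=12)

```text
clock: 6.33
position: [0.5202, -0.1227, 0.1082]
ee_rot: [3.141, -0.073, 0.0]
force: [0.2, 0.2, -0.7]
width: 0.012
gripper_force: 0.0
```

```bash
python3 - <<'E'
from h import *
s=readout.observe();print(s["width"],s["gripper_force"],s["position"],s["force"])
w=cams.get_image("wrist");a=cams.get_image("scene")
cv2.imwrite("pics/a3.png",a);cv2.imwrite("pics/w3f.png",w)
c=cv2.resize(a[150:290,190:350],None,fx=3.5,fy=3.5,interpolation=cv2.INTER_CUBIC)
w=cv2.resize(w[100:350,100:450],None,fx=0.68,fy=.68)
o=np.zeros((c.shape[0],800,3),np.uint8);o[:,:c.shape[1]]=c;o[:w.shape[0],c.shape[1]:c.shape[1]+w.shape[1]]=w[:,:800-c.shape[1]]
cv2.imwrite("pics/w3.png",cv2.convertScaleAbs(o,alpha=1.7))
print(proj("scene",s["position"]),proj("scene",[.521,-.1227,.121]))
E
```

```text
0.012490344446848769 0.0 [ 0.52017285 -0.12270411  0.10819614] [ 0.18899653  0.22485284 -0.74298581]
[258.81272802 233.26006252] [259.00780952 229.98439931]
```

View pics/w3.png

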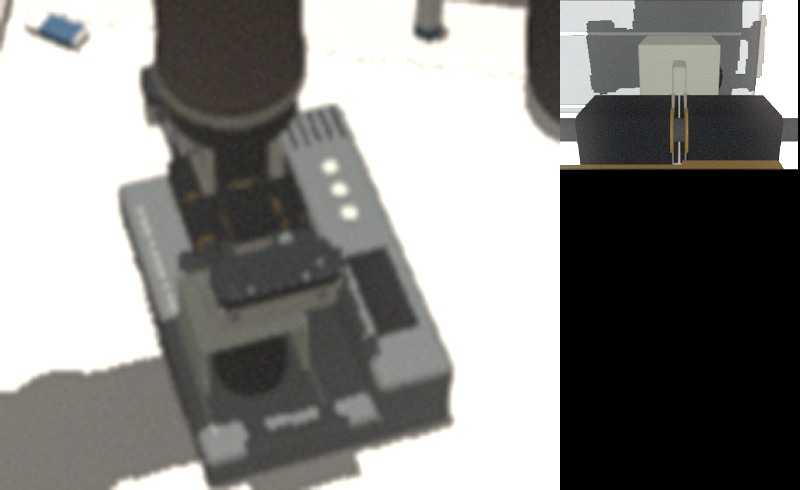

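```bash
python3 - <<'E'
from h import *
a=cv2.imread("pics/s0.png")
S=14
c=cv2.resize(a[215:255,232:288],None,fx=S,fy=S,interpolation=cv2.INTER_CUBIC)
c=cv2.convertScaleAbs(c,alpha=1.5)
q=np.array([-.025,-.043])
def dot(cc,p,col): cv2.circle(cc,(int((p[0]-232+.5)*S),int((p[1]-215+.5)*S)),4,col,-1)
for dx in(-.025,.025):
  for dy in(-.005,.005):
    X=O+(q[0]+dx)*ex+(q[1]+dy)*ey
    dot(c,proj("scene",[*X,.121]),(0,0,255)); dot(c,proj("scene",[*X,.098]),(255,0,0))
for dx in(-.037,.037):
  for dy in(-.032,.032):
    X=O+(q[0]+dx)*ex+(q[1]+dy)*ey
    dot(c,proj("scene",[*X,.098]),(0,200,0))
cv2.imwrite("pics/s0c.png",c)
for n in("scene","top","wrist"):
    i=cams.camera_info(n);print(n,-np.array(i["R"]).T@i["t"])
s=readout.observe();p=s["position"];print(proj("wrist",p),proj("wrist",p+np.array([0,0,.06])))
E
```

```text
scene [ 0.32009926 -0.77139369  1.08733897]
top [ 0.52872347 -0.10191389  1.21156617]
wrist [ 0.58908564 -0.12349368  0.29231613]
[279.03840275 238.79462329] [280.96803985 296.21512449]
```

View pics/s0c.png

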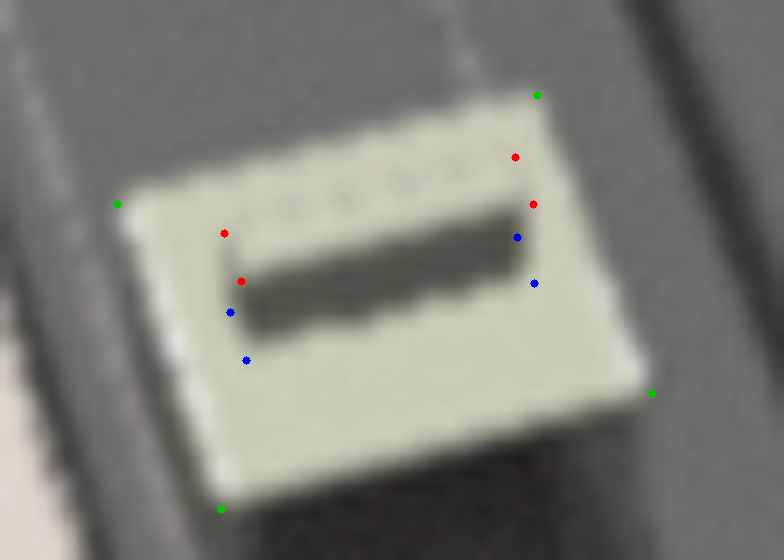

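Image evidence agrees with the model: guard at travel ≈0.017 and the rib where expected. But the fingers do not meet it at z = 0.108. I'll probe downward gently to find the real height offset.

Call:
drive_tool(commands=[[[0,0,0],[0,0,0.15],-1],[[0,0,0],[0,0,0.3],-1],[[0,0,0],[0,0,0.3],-1]])

```text
clock: 6.68
position: [0.5199, -0.1227, 0.1047]
ee_rot: [-3.141, 0.073, 0.001]
force: [-0.1, 0.2, 0.6]
width: 0.005
gripper_force: 0.0
```

```bash
python3 - <<'E'
from h import *
s=readout.observe();print(s["width"],s["gripper_force"],s["position"],s["force"])
w=cv2.imread("pics/w3f.png")
print(w.shape)
S=2.4
r0,r1,c0,c1=120,350,120,450
cc=cv2.convertScaleAbs(cv2.resize(w[r0:r1,c0:c1],None,fx=S,fy=S,interpolation=cv2.INTER_CUBIC),alpha=2)
q=np.array([-.025,-.043])
# camera pose now is 3mm lower; correct by shifting the points down too
for hx,hy,z,col in((.025,.005,.121,(0,0,255)),(.037,.032,.098,(0,200,0))):
  for dx in(-hx,hx):
    for dy in(-hy,hy):
      X=O+(q[0]+dx)*ex+(q[1]+dy)*ey
      p=proj("wrist",[*X,z-.003]);cv2.circle(cc,(int((p[0]-c0)*S),int((p[1]-r0)*S)),4,col,-1)
p=proj("wrist",s["position"]);cv2.circle(cc,(int((p[0]-c0)*S),int((p[1]-r0)*S)),4,(255,0,255),-1)
cv2.imwrite("pics/w3c.png",cc)
E
```

```text
0.004534225875397586 0.0 [ 0.51989144 -0.12268366  0.10474161] [-0.14539634  0.22472718  0.60696905]
(420, 560, 3)
```

View pics/w3c.png

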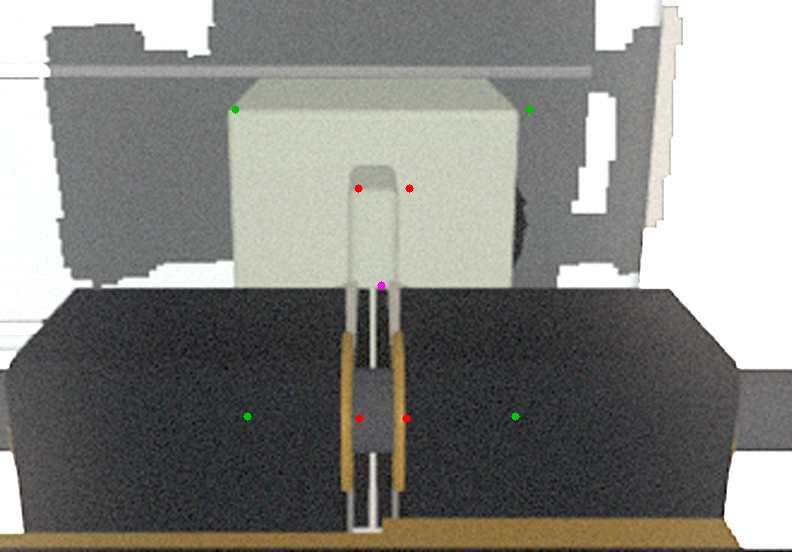

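The guard shows as predicted, to within about 3 mm. The fingertips themselves are hidden behind the gripper blocks, so I'll keep probing in small steps.

Call:
drive_tool(commands=[[[0,0,0],[0,0,0.1],-1],[[0,0,0],[0,0,0.2],-1],[[0,0,0],[0,0,0.2],-1]])

```text
clock: 6.93
position: [0.52, -0.1227, 0.1029]
ee_rot: [3.141, -0.073, -0.0]
force: [-0.2, 1.0, -0.2]
width: 0.005
gripper_force: 0.0
```

Call:
drive_tool(commands=[[[0,0,0],[0,0,0.1],-1],[[0,0,0],[0,0,0.2],-1],[[0,0,0],[0,0,0.2],-1]])

```text
clock: 7.18
position: [0.52, -0.1227, 0.1009]
ee_rot: [-3.141, 0.073, 0.0]
force: [0.2, 0.4, -0.6]
width: 0.005
gripper_force: 0.0
```

Call:
drive_tool(commands=[[[0,0,0],[0,0,0.1],-1],[[0,0,0],[0,0,0.2],-1],[[0,0,0],[0,0,0.2],-1]])

```text
clock: 7.43
position: [0.52, -0.1227, 0.0989]
ee_rot: [-3.141, 0.073, 0.0]
force: [-0.5, 1.0, 0.6]
width: 0.003
gripper_force: 0.0
```

Call:
drive_tool(commands=[[[0,0,0],[0,0,0.1],-1],[[0,0,0],[0,0,0.2],-1],[[0,0,0],[0,0,0.2],-1]])

```text
clock: 7.68
position: [0.52, -0.1227, 0.0969]
ee_rot: [3.141, -0.073, -0.0]
force: [0.2, 1.1, 0.3]
width: 0.0
gripper_force: 0.0
```

Call:
drive_tool(commands=[[[0,0,0],[0,0,0.1],-1],[[0,0,0],[0,0,0.2],-1],[[0,0,0],[0,0,0.2],-1]])

```text
clock: 7.93
position: [0.5203, -0.1227, 0.0957]
ee_rot: [3.141, -0.073, 0.001]
force: [-0.6, 1.0, 6.6]
width: 0.005
gripper_force: 3.3
```

Call:
drive_tool(commands=[[[0,0,0],[0,0,0.1],-1],[[0,0,0],[0,0,0.2],-1],[[0,0,0],[0,0,0.2],-1]])

```text
clock: 8.18
position: [0.5205, -0.1228, 0.0954]
ee_rot: [3.14, -0.073, 0.002]
force: [-8.9, 0.9, 27.1]
width: 0.004
gripper_force: 13.6
```

Contact comes at a reading of 0.0957. That is either the rib top with the z reading about 25 mm low, or the roof. I'll probe beside the rib to tell which.

Call:
drive_tool(commands=[[[0,0,0],[0,0,-1],-1],[[0,0,0],[0,0,-1.5],-1],[[0,0,0],[0,1.5,-1.5],-1],[[0,0,0],[0,2.9,-1.5],-1],[[0,0,0],[0,2.9,-1.5],-1],[[0,0,0],[0,2.9,-0.5],-1],[[0,0,0],[0,2.9,0],-1],[[0,0,0],[0,2.9,0],-1],[[0,0,0],[0,2.9,0],-1]])

```text
clock: 8.93
position: [0.5183, -0.1506, 0.0923]
ee_rot: [-3.14, 0.071, 0.003]
force: [-0.8, 0.4, 0.2]
width: 0.006
gripper_force: 0.0
```

Call:
drive_tool(commands=[[[0,0,0],[0,0,0.1],-1],[[0,0,0],[0,0,0.25],-1],[[0,0,0],[0,0,0.25],-1]])

```text
clock: 9.18
position: [0.5188, -0.1514, 0.0905]
ee_rot: [-3.141, 0.072, 0.0]
force: [0.1, -0.4, 0.5]
width: 0.007
gripper_force: 0.0
```

Beside the rib there's no contact even at 0.0905, so the fingertips are really about 25 mm higher than the reading (rib top 0.121 ↔ 0.096). I'll lower to a reading of about 0.083 and push.

Call:
drive_tool(commands=[[[0,0,0],[0,0,0.35],-1],[[0,0,0],[0,0,0.75],-1],[[0,0,0],[0,0,0.75],-1],[[0,0,0],[0,-0.4,0.75],-1],[[0,0,0],[0,-0.8,0.75],-1],[[0,0,0],[0,-1.2,0.75],-1],[[0,0,0],[0,-1.6,0.75],-1],[[0,0,0],[0,-2,0.75],-1]])

```text
clock: 9.85
position: [0.5198, -0.1314, 0.0833]
ee_rot: [3.14, -0.073, 0.0]
force: [0.2, -1.7, 0.8]
width: 0.006
gripper_force: 0.7
```

Call:
drive_tool(commands=[[[0,0,0],[0,-0.6,0],-1],[[0,0,0],[0,-1.2,0],-1],[[0,0,0],[0,-1.8,0],-1],[[0,0,0],[0,-2.4,0],-1],[[0,0,0],[0,-3,0],-1],[[0,0,0],[0,-3.6,0],-1],[[0,0,0],[0,-4.2,0],-1],[[0,0,0],[0,-4.8,0],-1],[[0,0,0],[0,-5.4,0],-1],[[0,0,0],[0,-5.8,0],-1]])

```text
clock: 10.68
position: [0.5226, -0.0728, 0.0832]
ee_rot: [-3.141, 0.072, -0.0]
force: [0.3, -1.0, -0.1]
width: 0.003
gripper_force: 0.9
```

Call:
drive_tool(commands=[[[0,0,0],[0,-0.3,0],-1],[[0,0,0],[0,-0.6,0],-1],[[0,0,0],[0,-0.8,0],-1]])

```text
clock: 10.93
position: [0.5229, -0.0655, 0.0831]
ee_rot: [3.141, -0.073, 0.0]
force: [0.5, -1.7, 1.6]
width: 0.007
gripper_force: 1.2
```

Call:
drive_tool(commands=[[[0,0,0],[0,-0.3,0],-1],[[0,0,0],[0,-0.6,0],-1],[[0,0,0],[0,-0.6,0],-1]])

```text
clock: 11.18
position: [0.5229, -0.063, 0.0832]
ee_rot: [3.137, -0.077, -0.0]
force: [0.2, -10.1, 1.7]
width: 0.003
gripper_force: 3.7
```

Call:
drive_tool(commands=[[[0,0,0],[0,-0.2,0],-1],[[0,0,0],[0,-0.4,0],-1],[[0,0,0],[0,-0.4,0],-1]])

```text
clock: 11.43
position: [0.5231, -0.0591, 0.0831]
ee_rot: [3.137, -0.078, -0.0]
force: [0.9, -8.1, 1.0]
width: 0.006
gripper_force: 3.3
```

Call:
drive_tool(commands=[[[0,0,0],[0,-0.2,0],-1],[[0,0,0],[0,-0.4,0],-1],[[0,0,0],[0,-0.4,0],-1]])

```text
clock: 11.68
position: [0.5234, -0.0527, 0.0831]
ee_rot: [3.14, -0.075, 0.0]
force: [0.1, -1.4, 0.7]
width: 0.005
gripper_force: 0.8
```

The detent force has risen and fallen again, so it has passed the crest. I'll nudge a little more to the stop, then check with the camera numerically.

Call:
drive_tool(commands=[[[0,0,0],[0,-0.2,0],-1],[[0,0,0],[0,-0.4,0],-1],[[0,0,0],[0,-0.4,0],-1],[[0,0,0],[0,0.5,0],-1],[[0,0,0],[0,1,-2],-1],[[0,0,0],[0,1,-5],-1],[[0,0,0],[0,4,-8.5],-0.2],[[0,0,0],[0,8,-9.5],-0.2],[[0,0,0],[0,10.5,-9.5],-0.2],[[0,0,0],[0,10.5,-9.5],-0.2],[[0,0,0],[0,10.5,-9.5],-0.2],[[0,0,0],[0,10.5,-9.5],-0.2]])

```text
clock: 12.68
position: [0.5183, -0.1554, 0.1777]
ee_rot: [-3.139, 0.072, 0.001]
force: [0.4, 0.3, 0.3]
width: 0.377
gripper_force: 0.0
```

```bash
python3 - <<'E'
from h import *
s=readout.observe();print(s["joints"].round(2),s["position"],toP(s["position"]))
c=cams.camera_info("wrist")
w=cams.get_image("wrist");cv2.imwrite("pics/w4f.png",w)
def mk(P,z): return proj("wrist",[*(O+P[0]*ex+P[1]*ey),z],c)
o=cv2.convertScaleAbs(w,alpha=1.7)
for P,z,col in[((-.025,.05),.121,(0,0,255)),((-.025+.037,.018),.098,(0,200,0)),((-.025-.023,-.06),.09,(255,0,0)),((-.025+.023,-.06),.09,(255,0,0)),((-.025,-.06),.09,(0,255,255))]:
    p=mk(P,z);print(P,p);cv2.circle(o,tuple(int(v) for v in p),3,col,-1)
cv2.imwrite("pics/w4.png",o)
E
```

```text
[ 0.27  0.33 -0.1   1.8   0.04  1.02 -1.46] [ 0.51827313 -0.15542812  0.17765222] [-0.0252 -0.0757]
(-0.025, 0.05) [ 90.28745848 208.46353465]
(0.011999999999999997, 0.018) [144.74789349 148.86678598]
(-0.048, -0.06) [257.25420507 226.35226295]
(-0.0020000000000000018, -0.06) [256.53252253 166.77772388]
(-0.025, -0.06) [256.90102243 197.19720983]
```

View pics/w4.png

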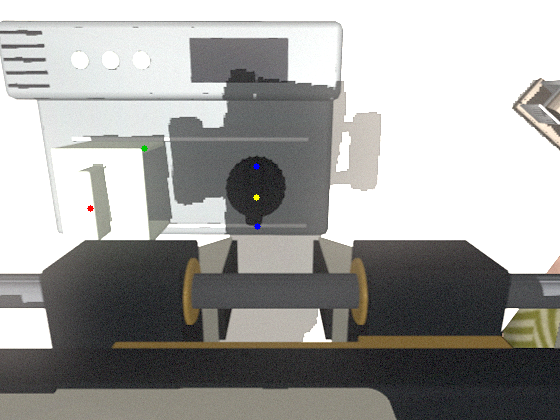

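The guard is home: its roof corner lies on the predicted (145,149) and the rib is at cols 82–105. The cap is centred at col 257, rows 157–226, as predicted. Next I centre over the wing and descend to a reading of about 0.046.

Call:
drive_tool(commands=[[[0,0,0],[0,-1,0],-0.2],[[0,0,0],[0,-1.55,0],-0.2],[[0,0,0],[0,-1.55,0],-0.2],[[0,0,0],[0,-1.55,3],-0.2],[[0,0,0],[0,-1.55,6],-0.2],[[0,0,0],[0,-1.55,8.5],-0.2],[[0,0,0],[0,-1.55,10],-0.2],[[0,0,0],[0,-1.55,11],-0.2],[[0,0,0],[0,-1.55,12],-0.2],[[0,0,0],[0,-1.55,12.6],-0.2],[[0,0,0],[0,-1.55,12.9],-0.2],[[0,0,0],[0,-1.55,13.2],-0.2],[[0,0,0],[0,-1.55,13.2],-0.2]])

```text
clock: 13.82
position: [0.5196, -0.1412, 0.0463]
ee_rot: [3.141, -0.073, 0.001]
force: [-0.5, -0.4, -0.1]
width: 0.402
gripper_force: 0.0
```

Call:
drive_tool(commands=[[[0,0,0],[0,0,0],-1],[[0,0,0],[0,0,0],-1],[[0,0,0],[0,0,0],-1],[[0,0,0],[0,0,0],-1],[[0,0,0],[0,0,0],-1],[[0,0,0],[0,0,0],-1],[[0,0,0],[0,0,0],-1],[[0,0,0],[0,0,0],-1]], newtons=30)

```text
clock: 14.48
position: [0.5196, -0.1404, 0.0464]
ee_rot: [-3.14, 0.072, -0.001]
force: [-0.4, 5.1, 5.9]
width: 0.141
gripper_force: 30.0
```

The wing is gripped (13 mm). First try anticlockwise (tool −z).

Call:
drive_tool(commands=[[[0,0,-0.06],[0,0,0],-1],[[0,0,-0.12],[0,0,0],-1],[[0,0,-0.18],[0,0,0],-1],[[0,0,-0.24],[0,0,0],-1],[[0,0,-0.26],[0,0,0],-1],[[0,0,-0.26],[0,0,0],-1]])

```text
clock: 14.98
position: [0.5198, -0.1404, 0.0463]
ee_rot: [-3.123, -0.338, -0.001]
force: [0.1, 5.3, 4.8]
width: 0.137
gripper_force: 29.9
```

```bash
python3 - <<'E'
from h import *
s=readout.observe();R=cv2.Rodrigues(np.array(s["ee_rot"]))[0];print(s["ft_torque"],s["force"],np.arctan2(R[1,0],R[0,0]),s["joints"][6],s["width"],s["position"])
E
```

```text
[ 1.31370018  0.03540171 -0.05689747] [0.14376191 5.27887678 4.83047965] 0.21565670957136612 -1.302253566117444 0.13721560961172868 [ 0.51976225 -0.14043267  0.04634631]
```

It turned 0.26 rad freely, with almost no torque, so anticlockwise is the loosening direction. I'll turn on to about 1.3.

Call:
drive_tool(commands=[[[0,0,-0.09],[0,0,0],-1],[[0,0,-0.18],[0,0,0],-1],[[0,0,-0.27],[0,0,0],-1],[[0,0,-0.36],[0,0,0],-1],[[0,0,-0.45],[0,0,0],-1],[[0,0,-0.54],[0,0,0],-1],[[0,0,-0.63],[0,0,0],-1],[[0,0,-0.72],[0,0,0],-1],[[0,0,-0.81],[0,0,0],-1],[[0,0,-0.9],[0,0,0],-1],[[0,0,-0.97],[0,0,0],-1],[[0,0,-1.02],[0,0,0],-1],[[0,0,-1.02],[0,0,0],-1],[[0,0,-1.02],[0,0,0],-1]])

```text
clock: 16.15
position: [0.52, -0.1403, 0.0463]
ee_rot: [-2.562, -1.818, -0.003]
force: [0.5, 6.2, 3.0]
width: 0.139
gripper_force: 29.9
```

```bash
python3 - <<'E'
from h import *
s=readout.observe();R=cv2.Rodrigues(np.array(s["ee_rot"]))[0];print(s["ft_torque"],s["force"],np.arctan2(R[1,0],R[0,0])+.046,s["joints"],s["width"],s["position"])
E
```

```text
[ 1.29346559 -0.14666831 -0.10000872] [0.54731829 6.2393894  3.03523499] 1.2803741076720234 [ 0.48543109  0.52127164 -0.43668242  1.9255616   0.30913041  0.75926567
 -0.46297358] 0.13921175723880969 [ 0.5199509  -0.14030865  0.04633182]
```

Call:
drive_tool(commands=[[[0,0,0],[0,0,-0.15],-1],[[0,0,0],[0,0,-0.3],-1],[[0,0,0],[0,0,-0.4],-1],[[0,0,0],[0,0,-0.4],-1]])

```text
clock: 16.48
position: [0.5195, -0.1405, 0.0496]
ee_rot: [-2.562, -1.817, -0.001]
force: [2.4, 4.9, -5.9]
width: 0.139
gripper_force: 29.9
```

Call:
drive_tool(commands=[[[0,0,-0.02],[0,0,0],-1],[[0,0,-0.035],[0,0,0],-1],[[0,0,-0.035],[0,0,-0.15],-1],[[0,0,-0.035],[0,0,-0.3],-1],[[0,0,-0.035],[0,0,-0.3],-1]])

```text
clock: 16.9
position: [0.5195, -0.1407, 0.0526]
ee_rot: [-2.53, -1.862, -0.001]
force: [2.0, 4.9, -4.5]
width: 0.136
gripper_force: 30.0
```

Call:
drive_tool(commands=[[[0,0,0],[0,0,-0.4],-1],[[0,0,0],[0,0,-0.8],-1],[[0,0,0],[0,0,-1.2],-1],[[0,0,0],[0,0,-1.6],-1],[[0,0,0],[0,0,-2],-1],[[0,0,0],[0,0,-2.4],-1],[[0,0,0],[0,0,-2.8],-1],[[0,0,0],[0,0,-3.2],-1],[[0,0,0],[0,0,-3.2],-1]])

```text
clock: 17.65
position: [0.5198, -0.1413, 0.0861]
ee_rot: [2.53, 1.861, 0.001]
force: [0.1, -0.1, -0.6]
width: 0.138
gripper_force: 30.0
```

Call:
drive_tool(commands=[[[0,0,0],[0,0,-1],-1],[[0,0,0],[0,0,-2],-1],[[0,0,0],[0,0,-3],-1],[[0,0,0],[0,0,-4],-1],[[0,0,0],[0,0,-5],-1],[[0,0,0],[0,0,-5.7],-1],[[0,0,0],[0,0,-6.1],-1],[[0,0,0],[0,0,-6.1],-1],[[0,0,0],[0,0,-6.1],-1],[[0,0,0],[0,0,-6.1],-1]])

```text
clock: 18.48
position: [0.5189, -0.1412, 0.1457]
ee_rot: [-2.53, -1.862, 0.001]
force: [-0.0, 0.8, -0.8]
width: 0.142
gripper_force: 30.0
```

```bash
python3 - <<'E'
from h import *
s=readout.observe();print(s["position"],s["force"],s["width"],s["gripper_force"],np.abs(s["dq"]).max())
a=cams.get_image("scene");cv2.imwrite("pics/s5.png",a)
# guard: bright pale pixels in the scene, predicted roof corners home
g=cv2.cvtColor(a,cv2.COLOR_BGR2GRAY)
for z,n in((.098,"roof"),):
  for dx in(-.03,.03):
    for dy in(-.026,.026):
      p=proj("scene",[*(O+(-.025+dx)*ex+(.05+dy)*ey),z]);print(n,p.round(),a[int(p[1]),int(p[0])])
n0=[*(O-.025*ex-.06*ey)]
for z in(.04,.061,.14,.165): p=proj("scene",[*n0,z]);print("neck z",z,p.round(),a[int(p[1]),int(p[0])])
E
```

```text
[ 0.51889235 -0.14119584  0.14565131] [-0.03761283  0.83156696 -0.84093753] 0.14222184117420975 29.96000736951828 0.00485702762903972
roof [239. 217.] [149 164 162]
roof [233. 201.] [38 38 41]
roof [263. 211.] [55 59 59]
roof [257. 195.] [53 58 60]
neck z 0.04 [261. 255.] [26 26 28]
neck z 0.061 [261. 250.] [25 24 26]
neck z 0.14 [261. 231.] [25 25 27]
neck z 0.165 [260. 225.] [23 24 25]
```

```bash
python3 -c "
from cell import job
print(job.sign_off())"
```

```text
the job is handed in; nothing more can be done
None
```

I pushed the guard home past its detent, and the cap came loose anticlockwise (ordinary thread). I handed in with the cap gripped about 10 cm above its neck at 18.5 s; cap height and final hold are judged from force, grip width and tool height, not a last picture. The fingertips sat about 25 mm higher than reported, so my first tries at the guard missed the rib, and one probe pressed on its top with about 27 N.

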